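Check the vial block with the thermometer, then hold it over the cooling tray

TASK

Pick up the grey infrared thermometer from the blue mat, hold it level with its lens pointing squarely at the middle of the black patch on the side of the aluminium vial block, about 8 cm away, keep it still there for two seconds, and lay it back flat on the mat. Then lift the vial block off the hotplate by its green handle, keeping it upright, and hold it level and still in the air above the middle of the steel tray, its underside about 10 cm above the bench. Finish while still holding it there, the thermometer lying on the mat, and leave the jar, the flask and the cork ring where they stand.

Things in the scene. Friction and masses are not known exactly. Their poses are not given: they have to be found in the camera images.
- hotplate: White laboratory hotplate, 190 (x) x 170 (y) mm housing with a round steel plate of 156 mm diameter on top; plate surface 95 mm above the bench. Fixed to the bench. Origin: centre of its underside; z up; its control knobs are on its -x side.
- block_centre (a point): Loose aluminium vial block standing on the hotplate, 100 (x) x 74 (y) mm, 120 mm tall in all, 0.44 to 0.72 kg, weight centred. The solid block is 50 mm high; six amber vials with orange caps (fixed in it) reach to 74 mm; above them a green handle bar joins two thin posts at x = +-45 mm. This point lies on the vertical centre line, half-way up: 60 mm above the block's underside. x runs along the handle bar, z up; the black patch is on the -y side.
- block_handle (a point): Centre of the vial block's green handle bar, 50 mm above block_centre. The bar is 100 mm long (along block x), 14 mm thick (block y) and 20 mm high with flat sides; 80 mm of it is free between the posts. 26 mm of free air lies between its underside and the vial caps.
- block_patch (a point): Centre of the matt black patch, 36 x 36 mm, on the long side of the vial block that faces its own -y direction, 28 mm above the block's underside (123 mm above the bench while on the hotplate). Same axes as the block: -y points straight out of the patch. A thin black strip on the block's top edge marks the same side when seen from above.
- tray: Open steel tray, 170 (x) x 220 (y) mm, walls 28 mm high and 3 mm thick. Fixed to the bench. Origin: centre of its underside, at bench height.
- mat: Blue mat, 240 (x) x 180 (y) mm, 3 mm thick, fixed to the bench. Origin: centre of its underside.
- thermo_centre (a point): Loose infrared thermometer lying flat on the mat: a grey bar 34 mm wide (y) and 36 mm high (z), 140 mm long (x) with its lens, 0.11 to 0.18 kg. This point is its centre, 18 mm above its underside (21 mm above the bench while on the mat). +x points out of the lens, z up. Its +x end has a black lens collar of 26 mm diameter with a red lens and, near it on top, an orange button; the pale screen is on top near the -x end. It can be gripped across its width from above.
- thermo_lens (a point): Centre of the thermometer's lens, 70 mm ahead of thermo_centre along its +x, which is the line of sight. Same axes.
- jar_centre (a point): Small amber jar with a black cap, 44 mm diameter, 75 mm tall; point half-way up. Leave alone.
- flask_centre (a point): Small conical glass flask with an orange stopper, 62 mm diameter at the foot, 84 mm tall; point half-way up. Leave alone.
- corkring_centre (a point): Cork ring, 80 mm outside diameter, 28 mm high; point half-way up. Leave alone.
There are look-alikes about, which are no part of the job. Of the things like the part that bears block_centre, leave any that is pink; of the rest the larger one is meant.

How it is judged:
On the way, in this order (a step that is already met when the one before it is completed fails the run):
1. thermometer held level and still for 1 s, square (20 degrees) to the patch, its sight line within 18 mm of the patch centre, lens 40 to 130 mm from it, the block not shifted (x of block_patch in the frame of thermo_lens between 0.04 and 0.13 m and y of block_patch in the frame of thermo_lens between -0.018 and 0.018 m and z of block_patch in the frame of thermo_lens between -0.018 and 0.018 m and y of thermo_lens in the frame of block_patch below -0.035 m and angle between the x axis of thermo_lens and the y axis of block_patch, either way round below 0.35 rad and angle between thermo_centre's own z axis and vertical below 0.15 rad and linear speed of thermometer below 0.03 m/s and angular speed of thermometer below 0.3 rad/s and contact force between the fingers and thermometer above 0.5 N and distance of block_centre from where it was at the start of the episode below 0.03 m), for 1 s.
2. the thermometer lies flat on the mat, let go (x of thermo_centre in the frame of mat between -0.115 and 0.115 m and y of thermo_centre in the frame of mat between -0.085 and 0.085 m and height (world z) of thermo_centre below 0.026 m and angle between thermo_centre's own z axis and vertical below 0.15 rad and contact force between the fingers and thermometer below 0.02 N and linear speed of thermometer below 0.03 m/s), for 0.2 s.
At the end, for the whole second after the job is handed in: Block gripped, still and level (5 degrees) in the air, touching neither tray nor hotplate, within 45 mm of the tray's centre sideways, underside 50 to 200 mm above the bench; thermometer flat on the mat, let go; jar, flask and cork ring within 25 mm of their starts (horizontal distance between block_centre and tray below 0.045 m and height (world z) of block_centre between 0.11 and 0.26 m and angle between block_centre's own z axis and vertical below 0.09 rad and linear speed of block below 0.02 m/s and angular speed of block below 0.2 rad/s and contact force between the fingers and block above 1 N and contact force between block and tray below 0.1 N and contact force between block and hotplate below 0.1 N and x of thermo_centre in the frame of mat between -0.115 and 0.115 m and y of thermo_centre in the frame of mat between -0.085 and 0.085 m and height (world z) of thermo_centre below 0.026 m and angle between thermo_centre's own z axis and vertical below 0.15 rad and contact force between the fingers and thermometer below 0.02 N and distance of each of jar_centre, flask_centre, corkring_centre from where it was at the start of the episode below 0.025 m); the arm keeps its last pose, push and grip.
It fails at once if jar, flask or cork ring moved by more than 25 mm (distance of any of jar_centre, flask_centre, corkring_centre from where it was at the start of the episode above 0.025 m).
It fails at once if the vial block tipped by more than 20 degrees (angle between block_centre's own z axis and vertical above 0.35 rad).
It also fails if it takes over 64 s, if anything falls off the work surface, if the arm or the gripper's body presses on something with over 40 N, if the wrist force passes 120 N, or if a joint passes its speed limit or range.

ROBOT

A 6-joint arm with a two-finger parallel gripper is mounted at the origin on the work surface. World frame = base frame: x ahead of the robot, y to its left, z up, the work surface at z = 0. Lengths are in m, angles in rad, forces in N, time in s.
With the tool pointing down it reaches from about 0.25 to 0.775 m from the base axis. Payload 4 kg.
Tool frame: the origin (TCP) lies between the finger pads; the fingertips stand 14 mm ahead of it and the grasp point (between the pads) lies 5 mm behind it (robot.tips_ahead is the distance from the TCP to the fingertips, in m); z points along the fingers, y is the direction in which the jaws open and shut (so a half turn about z gives the same grasp; the last joint's range is limited). The gripper opens to 94 mm and grips with 3 to 60 N. Pads are 16 mm wide; open, the fingers measure 119 mm over their backs; the gripper's body (75 mm by 177 mm) begins 78 mm behind the grasp point.
Start: joints at [1.062, 0.087, 1.371, -0, 1.684, -0.103], TCP at [0.217, 0.505, 0.22] pointing down, gripper open.
Joint ranges: [-3.1, 3.1], [-0.76, 2.03], [0.27, 2.55], [-1.08, 4.22], [0.17, 2.65], [-2.57, 2.57]. Speed limits (rad/s): [2.79, 2.79, 3.14, 3.14, 3.14, 3.14].

INTERFACE

Orientations are given as [roll, pitch, yaw] about the fixed x, y, z axes, in that order (R = Rz(yaw) Ry(pitch) Rx(roll)).
In Python, from bench import robot, optics, job gives the robot as it stands.
- The arm moves only by the tool apply_moves, never from a script. Its argument "moves" is a list of rows, each a list of 3 entries, a list of its own where there are three numbers: the shift along the tool's x, y, z in cm, then the turn, a rotation vector about the tool's x, y, z in rad, then the opening, from 0 (shut) to 1 (fully open). In form: [[[tx, ty, tz], [rx, ry, rz], grip], ...]. A call has exactly 10 rows; each row is the pose to reach, as a shift and turn from the pose commanded when the call began, along the tool's axes at that moment; what a row does not reach only later rows make up. A row lasts 1/12 s, in which the tool goes at most 41.7 mm and 7.16 degrees, less where a joint would pass 70% of its speed; a pose out of reach is approached as far as the arm can. A call with a gripper value outside its range is refused whole. The fingers move at their own pace and stop on an object; the grip force is fixed at half the most. Time passes only in rows, so rows that repeat a pose let the fingers close, or fill a call up. It gives the time, the measured TCP pose, the force and the opening at its end, in the units of the state.
- robot.get_obs(): the state, without advancing time (a new reading comes with each control period).
- optics.snapshot(name): name is "scene" or "top" or "wrist"; returns the picture (400x640x3 uint8, red, green, blue); there is no depth.
- optics.get_calibration(name): a dict with "fx", "fy", "cx", "cy" (pixels), "rvec" (rotation vector, rad) and "tvec" (3), from world to camera coordinates, as OpenCV has them. Camera axes: x right, y down, z forward; pixel columns grow to the right and rows downward; lengths in m; the calibration is good to about 2 mm. A picture is of the moment at which its call begins: read the wrist's pose just before it. get_calibration takes no time and is no camera call; for the wrist camera it gives the pose at the moment of the call.
- job.close_job(): hands the job in, once; it reports no verdict.
The state is a dict: "time": time; "joint_positions": joint angles; "qvel": joint speeds; "joint_torque": joint torques, N m; "tool_pos": TCP position; "ee_rot": TCP orientation; "wrist_force": force on the tool from outside, world axes, zero at the start; "wrist_torque": the same for the moment, N m; "width": finger opening in m.
Only numpy, scipy, OpenCV 4.12 (cv2) and the standard library are available. Lean on these libraries where they do the work, as an engineer would, in place of code of your own. Each camera call takes 0.05 s, during which the arm holds its last target.

## Working session

There is one attempt and no reset: what is moved stays moved. The work goes in short steps, Python scripts to look and compute and a tool call to move; the robot and the scene stay as the last step left them, time stands still between calls to the robot, and variables do not carry over. Pictures are saved under pics/ and viewed, and the job is handed in when it is done.

Besides the shell and the picture viewer there is one more tool, called by a JSON object that holds its "name" and its "arguments". apply_moves: Moves the arm, as the interface text tells. Its arguments: {"type":"object","properties":{"moves":{"type":"array"}},"required":["moves"]}

```bash
mkdir -p pics; python3 - <<'E'
from bench import robot, optics, job
import cv2
print(robot.get_obs())
for n in ["scene","top","wrist"]:
    c=optics.get_calibration(n);print(n,c)
    im=optics.snapshot(n);cv2.imwrite(f"pics/{n}0.png",im[:,:,::-1])
E
```

```text
{'time': 0.0, 'joint_positions': array([ 1.06189568e+00,  8.79722457e-02,  1.37224836e+00, -1.87052864e-05,
        1.68356122e+00, -1.03079534e-01]), 'qvel': array([ 0.00201596, -0.0010165 ,  0.0022093 ,  0.00123795,  0.00175527,
       -0.00018218]), 'joint_torque': array([ 2.24430412e-03, -3.40177703e+01, -3.02431405e+01,  7.19612301e-02,
        3.27266380e-02, -1.39986269e-04]), 'tool_pos': array([0.216877  , 0.50488382, 0.21829769]), 'ee_rot': array([-3.13941319e+00, -2.06766852e-04,  2.73576923e+00]), 'wrist_force': array([-0.62657526,  1.0357788 ,  0.41871057]), 'wrist_torque': array([-0.02318112, -0.04052381, -0.03596053]), 'width': 0.09393766785670105}
scene {'fx': 381.7952913846401, 'fy': 381.7952913846401, 'cx': 322.47460495197345, 'cy': 202.1021333871295, 'rvec': array([ 1.9742714 ,  1.16900835, -0.55952653]), 'tvec': array([-0.26659322, -0.19099924,  1.40017353])}
top {'fx': 456.673165478536, 'fy': 456.673165478536, 'cx': 317.8110621677825, 'cy': 201.7292576565076, 'rvec': array([ 2.20504271, -2.16823718,  0.1349013 ]), 'tvec': array([-0.03192319,  0.58573425,  1.13479621])}
wrist {'fx': 302.3477603724355, 'fy': 302.3477603724355, 'cx': 326.87066404300566, 'cy': 200.363230215142, 'rvec': array([-2.42554533, -1.59750683, -0.21744481]), 'tvec': array([-0.54901199, -0.02788967,  0.39145162])}
```

View pics/scene0.png

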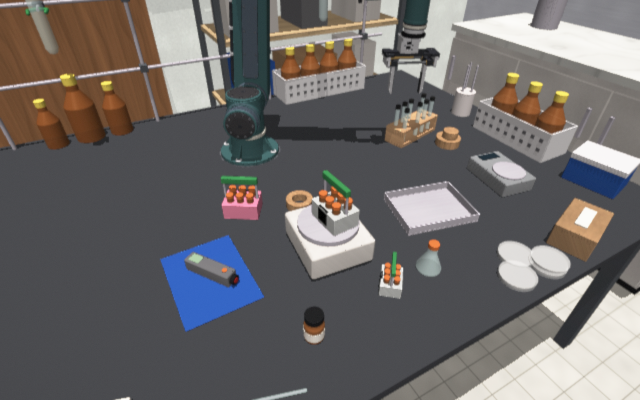

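View pics/top0.png

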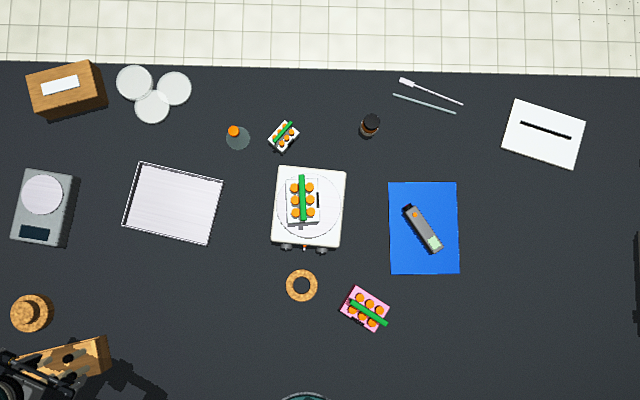

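View pics/wrist0.png

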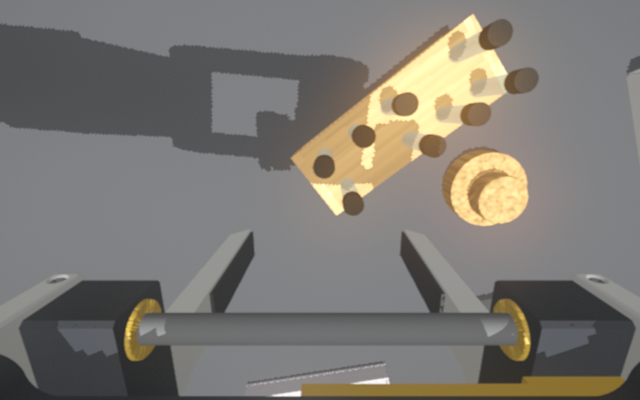

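The top view shows the block on the hotplate at about (303,200), with its black strip on the right at (318,200), facing the mat. The thermometer lies at about (422,228), lens end at (408,209). The tray is at (173,203). The pink block at (365,308) and the small block at (284,135) are the decoys.

```bash
cat > h.py <<'E'
import numpy as np, cv2
from scipy.spatial.transform import Rotation as Ro
def cast(c,uv,z):
    R=cv2.Rodrigues(c['rvec'])[0];o=-R.T@c['tvec']
    uv=np.atleast_2d(np.float64(uv));d=np.c_[(uv[:,0]-c['cx'])/c['fx'],(uv[:,1]-c['cy'])/c['fy'],np.ones(len(uv))]@R
    return (o+d*((z-o[2])/d[:,2])[:,None])
def proj(c,P):
    K=np.array([[c['fx'],0,c['cx']],[0,c['fy'],c['cy']],[0,0,1]])
    return cv2.projectPoints(np.atleast_2d(np.float64(P)),c['rvec'],c['tvec'],K,None)[0][:,0]
def rect(c,mask,z):
    n,l,s,ce=cv2.connectedComponentsWithStats(mask.astype(np.uint8))
    k=1+np.argmax(s[1:,4]);v,u=np.where(l==k)
    P=cast(c,np.c_[u,v],z)[:,:2]
    r=cv2.minAreaRect((P*1000).astype(np.float32));b=cv2.boxPoints(r)
    return s[k],P.mean(0),r,b.round(1).tolist()
E
python3 - <<'E'
from bench import optics
from h import *
c=optics.get_calibration("top");im=cv2.imread("pics/top0.png")
hsv=cv2.cvtColor(im,cv2.COLOR_BGR2HSV);H,S,V=[hsv[...,i].astype(int) for i in range(3)]
def win(u0,u1,v0,v1):
    m=np.zeros(H.shape,bool);m[v0:v1,u0:u1]=1;return m
g=(H>40)&(H<85)&(S>120)&(V>60)
print("cam",-cv2.Rodrigues(c['rvec'])[0].T@c['tvec'])
print("bar",rect(c,g&win(280,330,165,240),.215))
b=(H>100)&(H<125)&(S>150)
print("mat",rect(c,(b|win(395,450,195,255))&win(380,470,170,285),.003))
nb=(~b)&win(395,450,195,256)&(V>0)
print("thermo all",rect(c,nb,.039))
print("strip",rect(c,(V<50)&win(312,325,180,215),.145))
print("tray",cast(c,[[140,161],[224,180],[207,245],[121,226]],.028).round(4).tolist())
print("hot",cast(c,[[278,165],[346,170],[340,249],[271,244]],.08).round(4).tolist())
for n,u0,u1,v0,v1,z0,a,s in [("t",390,460,190,265,0,8,'top'),("b",265,350,160,255,0,6,'top')]:
    cv2.imwrite(f"pics/{n}_crop.png",cv2.resize(im[v0:v1,u0:u1],None,fx=a,fy=a,interpolation=cv2.INTER_NEAREST))
sc=cv2.imread("pics/scene0.png")
cv2.imwrite("pics/sc_crop.png",cv2.resize(sc[160:280,270:370],None,fx=5,fy=5,interpolation=cv2.INTER_NEAREST))
E
```

```text
cam [0.47643597 0.010669   1.18522617]
bar (array([299, 175,   8,  46, 274], dtype=int32), array([0.57646728, 0.01698953]), ((577.1867065429688, 16.830158233642578), (96.92228698730469, 13.498708724975586), 3.403940200805664), [[528.4000244140625, 20.700000762939453], [529.2000122070312, 7.199999809265137], [626.0, 13.0], [625.2000122070312, 26.399999618530273]])
mat (array([ 388,  182,   72,   93, 6386], dtype=int32), array([ 0.52558289, -0.29859991]), ((526.499267578125, -298.9881591796875), (240.1411895751953, 181.18130493164062), 1.6667941808700562), [[403.79998779296875, -211.89999389648438], [409.1000061035156, -393.0], [649.2000122070312, -386.0], [643.9000244140625, -204.89999389648438]])
thermo all (array([403, 204,  41,  50, 834], dtype=int32), array([ 0.52175833, -0.28689001]), ((524.196044921875, -285.14239501953125), (142.53353881835938, 39.61726379394531), 34.814613342285156), [[454.3999938964844, -309.6000061035156], [477.0, -342.1000061035156], [594.0, -260.70001220703125], [571.4000244140625, -228.1999969482422]])
strip (array([317, 193,   2,  14,  21], dtype=int32), array([ 0.57829199, -0.01760834]), ((580.2266235351562, -17.960540771484375), (29.91470718383789, 2.2911767959594727), 0.893739640712738), [[565.2999877929688, -17.0], [565.2999877929688, -19.299999237060547], [595.2000122070312, -18.899999618530273], [595.2000122070312, -16.600000381469727]])
tray [[0.6818, 0.431, 0.028], [0.6373, 0.2174, 0.028], [0.4722, 0.254, 0.028], [0.5162, 0.4695, 0.028]]
hot [[0.6696, 0.0781, 0.08], [0.6607, -0.0885, 0.08], [0.4677, -0.0759, 0.08], [0.4772, 0.0904, 0.08]]
```

View pics/t_crop.png

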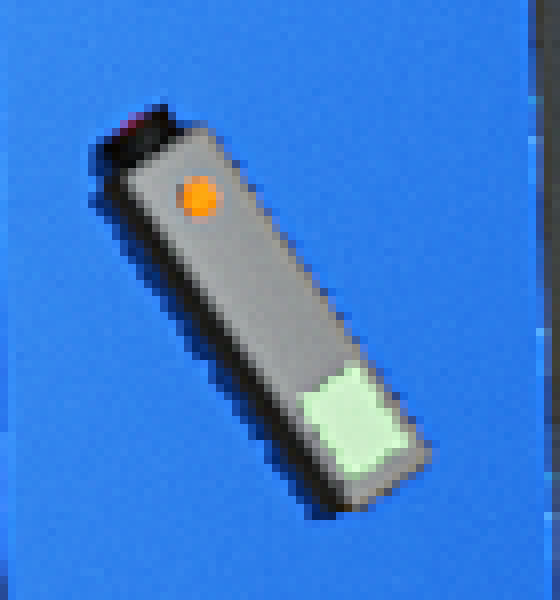

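View pics/b_crop.png

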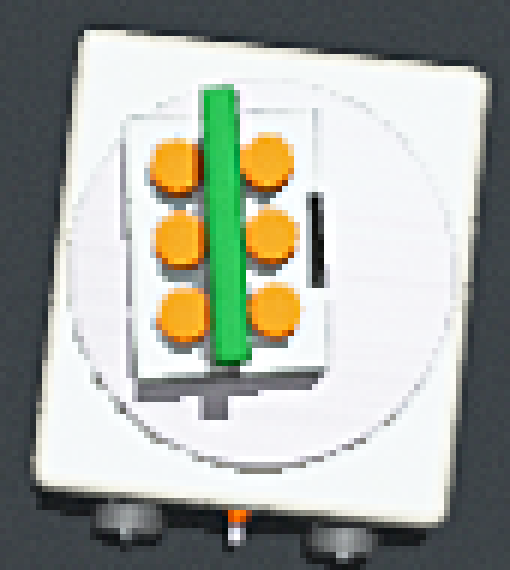

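View pics/sc_crop.png

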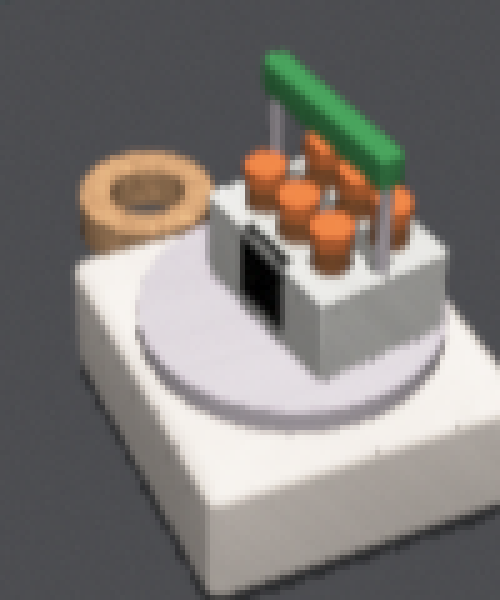

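```bash
python3 - <<'E'
from bench import optics
from h import *
c=optics.get_calibration("top")
uv=np.array([[130,180],[210,128],[430,460],[345,510]])/8+[390,190]-.5
P=cast(c,uv,.039);print(P.round(4));print(np.linalg.norm(P-np.roll(P,-1,0),axis=1),P.mean(0))
d=(P[0]+P[1]-P[2]-P[3]);print(np.arctan2(d[1],d[0]))
back=(P[2]+P[3])/2;u=d/np.linalg.norm(d);print("centre from back",back+.07*u, "front",back+.14*u)
L=cast(c,np.array([[130,122]])/8+[390,190]-.5,.021+.008);print("lens tip",L, "centre",L-.07*u)
# scene cross check: patch centre prediction and thermo
s=optics.get_calibration("scene")
print(proj(s,[[.579,-.020,.123],[.577,.0168,.215],*(P[:4])]))
sc=cv2.imread("pics/scene0.png")
cv2.imwrite("pics/sct.png",cv2.resize(sc[245:295,175:245],None,fx=8,fy=8,interpolation=cv2.INTER_NEAREST))
E
```

```text
[[ 0.5631 -0.2448  0.039 ]
 [ 0.5801 -0.2704  0.039 ]
 [ 0.4764 -0.3396  0.039 ]
 [ 0.4603 -0.3125  0.039 ]]
[0.03068806 0.12469477 0.03150553 0.12307288] [ 0.51996516 -0.29184011  0.039     ]
0.5855662275477131
centre from back [ 0.52668102 -0.28738647  0.039     ] front [ 0.58501897 -0.24869947  0.039     ]
lens tip [[ 0.58244217 -0.24710495  0.029     ]] centre [[ 0.52410422 -0.28579195  0.029     ]]
[[321.5251808  215.10795338]
 [335.42291526 179.03274053]
 [233.95554729 268.05311613]
 [225.5898003  276.96335573]
 [184.16023615 258.37883957]
 [193.80733321 250.33875797]]
```

View pics/sct.png

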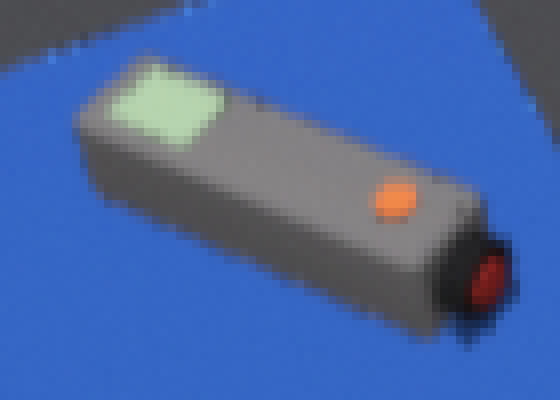

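```bash
cat >> h.py <<'E'
def rel(obs,pos,yaw,pitch=0.):
    R0=Ro.from_euler('xyz',obs['ee_rot']);R1=Ro.from_euler('xyz',[np.pi,0,yaw])
    print("shift cm",(R0.inv().apply(np.array(pos)-obs['tool_pos'])*100).round(2),"rot",(R0.inv()*R1).as_rotvec().round(3),"at",obs['tool_pos'].round(4),obs['ee_rot'].round(3),"F",obs['wrist_force'].round(1),"w",round(obs['width'],4),"t",round(obs['time'],2))
E
python3 - <<'E'
from bench import robot
from h import *
rel(robot.get_obs(),[.524,-.287,.32],.59)
E
```

```text
shift cm [-59.48 -60.66 -10.05] rot [-1.000e-03  2.000e-03  2.146e+00] at [0.2169 0.505  0.2186] [-3.14  -0.     2.736] F [ 0.9  0.4 -0.2] w 0.0941 t 0.15
```

{"name": "apply_moves", "arguments": {"moves": [[[0,0,-4],[0,0,0],1],[[0,0,-8],[0,0,0],1],[[0,0,-10],[0,0,0.12],1],[[-3,-3,-10],[0,0,0.24],1],[[-6,-6,-10],[0,0,0.36],1],[[-9,-9,-10],[0,0,0.48],1],[[-12,-12,-10],[0,0,0.6],1],[[-15,-15,-10],[0,0,0.72],1],[[-18,-18,-10],[0,0,0.84],1],[[-21,-21,-10],[0,0,0.96],1]]}}

```text
time: 0.98
tool_pos: [0.3252, 0.2326, 0.3193]
ee_rot: [3.141, -0.0, 1.771]
wrist_force: [1.6, -0.6, 1.0]
width: 0.0945
```

```bash
python3 - <<'E'
from bench import robot
from h import *
rel(robot.get_obs(),[.524,-.287,.32],.59)
E
```

```text
shift cm [-54.87   9.17  -0.07] rot [ 0.    -0.     1.181] at [0.3252 0.2326 0.3193] [ 3.141 -0.     1.771] F [ 1.6 -0.6  1. ] w 0.0945 t 0.98
```

{"name": "apply_moves", "arguments": {"moves": [[[-4,0.7,0],[0,0,0.12],1],[[-8,1.3,0],[0,0,0.24],1],[[-12,2,0],[0,0,0.36],1],[[-16,2.7,0],[0,0,0.48],1],[[-20,3.3,0],[0,0,0.6],1],[[-24,4,0],[0,0,0.72],1],[[-28,4.7,0],[0,0,0.84],1],[[-32,5.3,0],[0,0,0.96],1],[[-36,6,0],[0,0,1.08],1],[[-40,6.7,0],[0,0,1.18],1]]}}

```text
time: 1.82
tool_pos: [0.4723, -0.1456, 0.3192]
ee_rot: [-3.141, -0.0, 0.59]
wrist_force: [0.1, 0.3, -0.0]
width: 0.0939
```

```bash
python3 - <<'E'
from bench import robot
from h import *
rel(robot.get_obs(),[.524,-.287,.18],.59)
E
```

```text
shift cm [-3.57 14.63 13.91] rot [-0. -0. -0.] at [ 0.4723 -0.1456  0.3192] [-3.141 -0.     0.59 ] F [ 0.1  0.3 -0. ] w 0.0939 t 1.82
```

{"name": "apply_moves", "arguments": {"moves": [[[-0.7,3,0],[0,0,0],1],[[-1.4,6,0],[0,0,0],1],[[-2.1,9,0],[0,0,0],1],[[-2.8,12,2],[0,0,0],1],[[-3.6,14.6,5],[0,0,0],1],[[-3.6,14.6,8],[0,0,0],1],[[-3.6,14.6,11],[0,0,0],1],[[-3.6,14.6,13.9],[0,0,0],1],[[-3.6,14.6,13.9],[0,0,0],1],[[-3.6,14.6,13.9],[0,0,0],1]]}}

```text
time: 2.65
tool_pos: [0.5232, -0.2839, 0.1782]
ee_rot: [-3.136, 0.002, 0.596]
wrist_force: [-0.7, -0.7, 0.3]
width: 0.0946
```

```bash
python3 - <<'E'
from bench import robot,optics
from h import *
o=robot.get_obs();c=optics.get_calibration("wrist");im=optics.snapshot("wrist")[:,:,::-1].copy()
cv2.imwrite("pics/w1.png",im)
rel(o,[.524,-.287,.022],.59)
u=np.array([np.cos(.59),np.sin(.59),0]);C=np.array([.524,-.287,.039]);n=np.array([-u[1],u[0],0])
print(proj(c,[C,C+[0,0,-.018]+.07*u,C-.07*u,C-.07*u+.017*n,C-.07*u-.017*n,o['tool_pos']]).round(1))
E
```

```text
shift cm [-0.08  0.38 15.62] rot [-0.005  0.002  0.006] at [ 0.5232 -0.2839  0.1782] [-3.136e+00  2.000e-03  5.960e-01] F [-0.7 -0.7  0.3] w 0.0946 t 2.65
[[330.3 195. ]
 [330.8 125.1]
 [329.8 256.4]
 [314.4 256.3]
 [345.2 256.6]
 [326.8 252.5]]
```

View pics/w1.png

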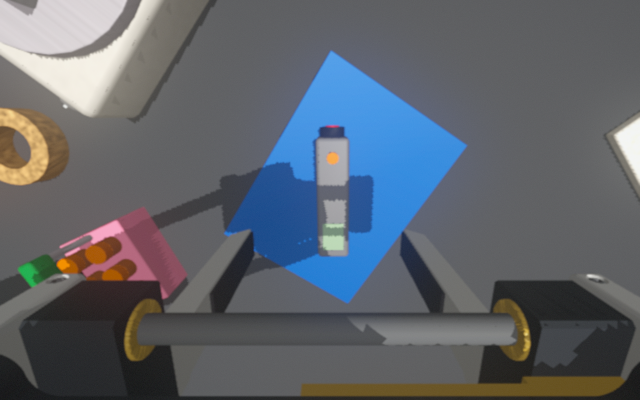

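The wrist view shows the thermometer upright at columns 317–348, with its lens tip at (331,125) and back end at row 256. That is within 3 px of the prediction, so I'll go down with a small sideways correction.

{"name": "apply_moves", "arguments": {"moves": [[[0,0.3,3],[0,0,0],1],[[0,0.6,6],[0,0,0],1],[[-0.1,0.6,9],[0,0,0],1],[[-0.1,0.6,12],[0,0,0],1],[[-0.1,0.6,14],[0,0,0],1],[[-0.1,0.6,15],[0,0,0],1],[[-0.1,0.6,15.6],[0,0,0],1],[[-0.1,0.6,15.6],[0,0,0],1],[[-0.1,0.6,15.6],[0,0,0],1],[[-0.1,0.6,15.6],[0,0,0],1]]}}

```text
time: 3.53
tool_pos: [0.5285, -0.2911, 0.0271]
ee_rot: [3.137, -0.002, 0.596]
wrist_force: [-0.7, -0.4, 0.7]
width: 0.0942
```

{"name": "apply_moves", "arguments": {"moves": [[[0,0,0],[0,0,0],0],[[0,0,0],[0,0,0],0],[[0,0,0],[0,0,0],0],[[0,0,0],[0,0,0],0],[[0,0,0],[0,0,0],0],[[0,0,0],[0,0,0],0],[[0,0,0],[0,0,0],0],[[0,0,0],[0,0,0],0],[[0,0,0],[0,0,0],0],[[0,0,0],[0,0,0],0]]}}

```text
time: 4.37
tool_pos: [0.5267, -0.2898, 0.0244]
ee_rot: [-3.141, -0.0, 0.596]
wrist_force: [-0.5, 1.1, 1.0]
width: 0.0339
```

```bash
python3 - <<'E'
from bench import robot
from h import *
rel(robot.get_obs(),[.588,-.185,.1264],1.63)
E
```

```text
shift cm [ 10.95  -5.25 -10.2 ] rot [-1.000e-03 -1.000e-03 -1.034e+00] at [ 0.5267 -0.2898  0.0244] [-3.141 -0.     0.596] F [-0.5  1.1  1. ] w 0.0339 t 4.37
```

{"name": "apply_moves", "arguments": {"moves": [[[0,0,-1],[0,0,0],0],[[0,0,-3],[0,0,0],0],[[0,0,-5],[0,0,0],0],[[0,0,-7],[0,0,0],0],[[0,0,-8.5],[0,0,-0.05],0],[[0,0,-9.5],[0,0,-0.12],0],[[1,-0.5,-10.2],[0,0,-0.2],0],[[2.2,-1,-10.2],[0,0,-0.29],0],[[3.3,-1.6,-10.2],[0,0,-0.38],0],[[4.4,-2.1,-10.2],[0,0,-0.46],0]]}}

```text
time: 5.2
tool_pos: [0.5517, -0.2476, 0.1272]
ee_rot: [3.141, -0.0, 1.06]
wrist_force: [-1.9, 0.0, -2.2]
width: 0.0337
```

{"name": "apply_moves", "arguments": {"moves": [[[0.32,-1.15,0],[0,0,-0.08],0],[[0.65,-2.3,0],[0,0,-0.16],0],[[1,-3.4,0],[0,0,-0.24],0],[[1.4,-4.5,0],[0,0,-0.32],0],[[1.8,-5.3,0],[0,0,-0.4],0],[[2.4,-6.2,0],[0,0,-0.46],0],[[3,-6.7,0],[0,0,-0.52],0],[[3.6,-6.9,0],[0,0,-0.56],0],[[4.0,-6.9,0],[0,0,-0.57],0],[[4.0,-6.9,0],[0,0,-0.57],0]]}}

```text
time: 6.03
tool_pos: [0.5115, -0.1787, 0.1269]
ee_rot: [3.141, 0.0, 1.626]
wrist_force: [-0.7, 0.2, -1.4]
width: 0.0342
```

```bash
python3 - <<'E'
from bench import robot,optics
from h import *
o=robot.get_obs()
rel(o,[.588,-.170,.1264],1.63)
for n in ["scene","top"]:
    cv2.imwrite(f"pics/{n}2.png",optics.snapshot(n)[:,:,::-1])
sc=cv2.imread("pics/scene2.png")[140:300,200:400];cv2.imwrite("pics/s2c.png",cv2.resize(sc,None,fx=3.5,fy=3.5))
sc=cv2.imread("pics/top2.png")[140:280,260:460];cv2.imwrite("pics/t2c.png",cv2.resize(sc,None,fx=4,fy=4))
E
```

```text
shift cm [0.44 7.69 0.05] rot [ 0.001  0.    -0.004] at [ 0.5115 -0.1787  0.1269] [3.141 0.    1.626] F [-0.7  0.2 -1.4] w 0.0342 t 6.03
```

View pics/s2c.png

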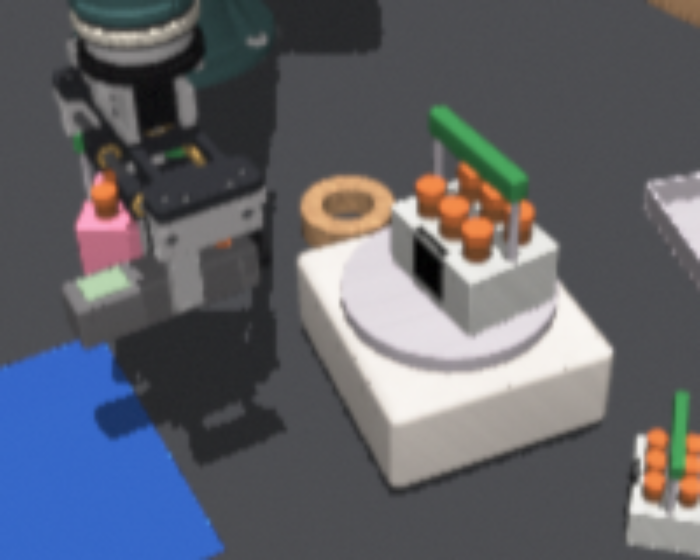

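View pics/t2c.png

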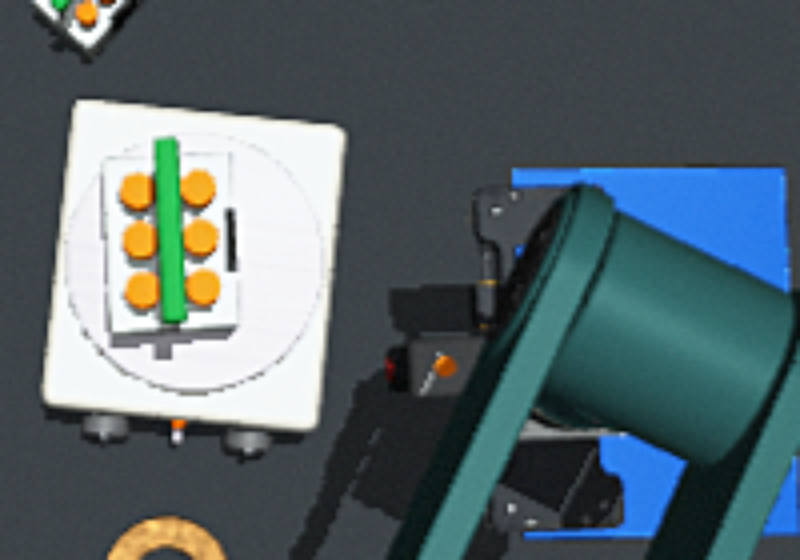

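The thermometer is level in the grip and points along +y. The hand is about 77 mm short in world x, so I'll shift sideways to line up with the patch.

{"name": "apply_moves", "arguments": {"moves": [[[0,1,0],[0,0,0],0],[[0.1,2.2,0],[0,0,0],0],[[0.2,3.4,0],[0,0,0],0],[[0.3,4.6,0],[0,0,0],0],[[0.4,5.7,0],[0,0,0],0],[[0.4,6.6,0],[0,0,0],0],[[0.4,7.2,0],[0,0,0],0],[[0.4,7.6,0],[0,0,0],0],[[0.4,7.7,0],[0,0,0],0],[[0.4,7.7,0],[0,0,0],0]]}}

```text
time: 6.97
tool_pos: [0.5879, -0.1711, 0.1263]
ee_rot: [-3.141, -0.0, 1.626]
wrist_force: [0.1, -0.1, -1.2]
width: 0.0341
```

```bash
python3 - <<'E'
from bench import robot,optics
from h import *
o=robot.get_obs()
rel(o,[.588,-.170,.1264],1.63)
for n in ["scene","top","wrist"]:
    cv2.imwrite(f"pics/{n}3.png",optics.snapshot(n)[:,:,::-1])
sc=cv2.imread("pics/scene3.png")[140:280,220:380];cv2.imwrite("pics/s3c.png",cv2.resize(sc,None,fx=4,fy=4))
sc=cv2.imread("pics/top3.png")[140:260,260:440];cv2.imwrite("pics/t3c.png",cv2.resize(sc,None,fx=4,fy=4))
t=optics.get_calibration("top");s=optics.get_calibration("scene")
u=np.array([np.cos(1.63),np.sin(1.63),0]);L=np.array([.588,-.170,.123])+.07*u
print("lens pred top",proj(t,L),"scene",proj(s,L))
E
```

```text
shift cm [ 0.11  0.02 -0.01] rot [-0.    -0.    -0.004] at [ 0.5879 -0.1711  0.1263] [-3.141 -0.     1.626] F [ 0.1 -0.1 -1.2] w 0.0341 t 6.97
lens pred top [[352.2884786  199.51943168]] scene [[292.26220956 226.83587955]]
```

View pics/s3c.png

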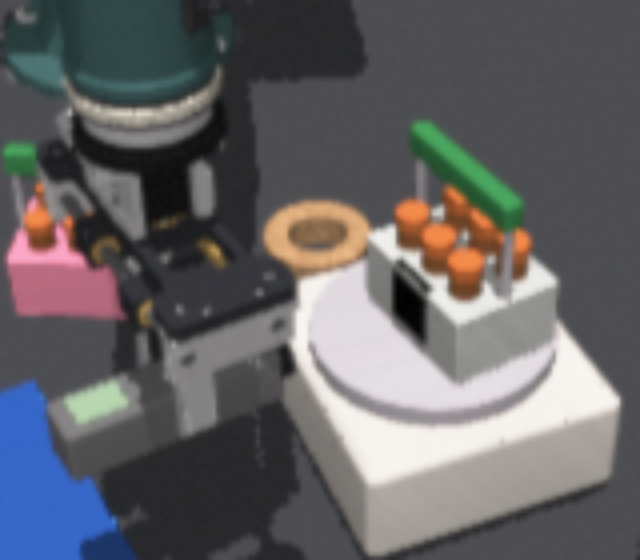

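View pics/t3c.png

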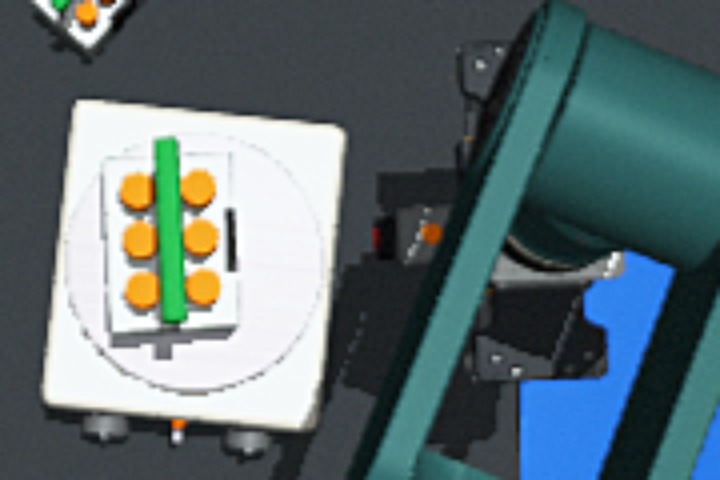

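View pics/wrist3.png

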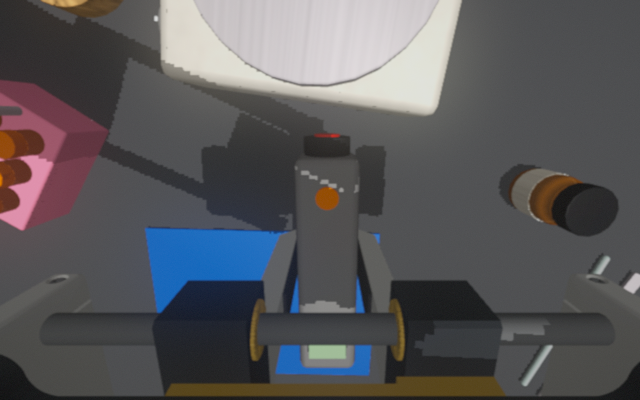

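The lens appears in the top view at (353.7,199.2), against a prediction of (352.3,199.5). It is straight in the jaws and lined up with the strip at (318,200). I'll hold still here.

{"name": "apply_moves", "arguments": {"moves": [[[0,0,0],[0,0,0],0],[[0,0,0],[0,0,0],0],[[0,0,0],[0,0,0],0],[[0,0,0],[0,0,0],0],[[0,0,0],[0,0,0],0],[[0,0,0],[0,0,0],0],[[0,0,0],[0,0,0],0],[[0,0,0],[0,0,0],0],[[0,0,0],[0,0,0],0],[[0,0,0],[0,0,0],0]]}}

```text
time: 7.95
tool_pos: [0.5879, -0.171, 0.1265]
ee_rot: [3.142, -0.0, 1.626]
wrist_force: [-0.1, 0.1, -1.2]
width: 0.0338
```

{"name": "apply_moves", "arguments": {"moves": [[[0,0,0],[0,0,0],0],[[0,0,0],[0,0,0],0],[[0,0,0],[0,0,0],0],[[0,0,0],[0,0,0],0],[[0,0,0],[0,0,0],0],[[0,0,0],[0,0,0],0],[[0,0,0],[0,0,0],0],[[0,0,0],[0,0,0],0],[[0,0,0],[0,0,0],0],[[0,0,0],[0,0,0],0]]}}

```text
time: 8.78
tool_pos: [0.5879, -0.171, 0.1265]
ee_rot: [3.141, -0.0, 1.626]
wrist_force: [0.0, 0.6, -1.7]
width: 0.034
```

{"name": "apply_moves", "arguments": {"moves": [[[0,0,0],[0,0,0],0],[[0,0,0],[0,0,0],0],[[0,0,0],[0,0,0],0],[[0,0,0],[0,0,0],0],[[0,0,0],[0,0,0],0],[[0,0,0],[0,0,0],0],[[0,0,0],[0,0,0],0],[[0,0,0],[0,0,0],0],[[0,0,0],[0,0,0],0],[[0,0,0],[0,0,0],0]]}}

```text
time: 9.62
tool_pos: [0.5879, -0.171, 0.1265]
ee_rot: [3.142, -0.0, 1.626]
wrist_force: [-0.1, 0.5, -2.2]
width: 0.0339
```

```bash
python3 - <<'E'
from bench import robot
from h import *
rel(robot.get_obs(),[.526,-.295,.0244],.9)
E
```

```text
shift cm [-12.04  -6.86  10.21] rot [ 0.    -0.     0.726] at [ 0.5879 -0.171   0.1265] [ 3.142 -0.     1.626] F [-0.1  0.5 -2.2] w 0.0339 t 9.62
```

{"name": "apply_moves", "arguments": {"moves": [[[-1,-0.5,0],[0,0,0.04],0],[[-2.5,-1.4,0],[0,0,0.12],0],[[-4.2,-2.4,0],[0,0,0.22],0],[[-6,-3.4,0],[0,0,0.32],0],[[-7.8,-4.4,0],[0,0,0.42],0],[[-9.4,-5.4,0],[0,0,0.52],0],[[-10.8,-6.2,0],[0,0,0.62],0],[[-11.6,-6.6,0],[0,0,0.69],0],[[-12,-6.9,0],[0,0,0.73],0],[[-12,-6.9,1],[0,0,0.73],0]]}}

```text
time: 10.45
tool_pos: [0.5257, -0.2974, 0.1187]
ee_rot: [3.137, 0.0, 0.891]
wrist_force: [-0.1, 0.5, -0.6]
width: 0.0338
```

{"name": "apply_moves", "arguments": {"moves": [[[0,0,1.5],[0,0,0],0],[[0,0,3],[0,0,0],0],[[0,0,4.5],[0,0,0],0],[[0,0,6],[0,0,0],0],[[0,0,7.2],[0,0,0],0],[[0,0,8.1],[0,0,0],0],[[0,0,8.7],[0,0,0],0],[[0,0,9],[0,0,0],0],[[0,0,9.1],[0,0,0],0],[[0,0,9.1],[0,0,0],0]]}}

```text
time: 11.28
tool_pos: [0.5258, -0.2948, 0.0258]
ee_rot: [3.141, -0.0, 0.896]
wrist_force: [0.6, 1.4, -2.1]
width: 0.0338
```

```bash
python3 - <<'E'
from bench import robot
from h import *
rel(robot.get_obs(),[.526,-.295,.0244],.9)
E
```

```text
shift cm [-0.    0.02  0.14] rot [ 0.001 -0.    -0.004] at [ 0.5258 -0.2948  0.0258] [ 3.141 -0.     0.896] F [ 0.6  1.4 -2.1] w 0.0338 t 11.28
```

{"name": "apply_moves", "arguments": {"moves": [[[0,0,0.1],[0,0,0],0],[[0,0,0.1],[0,0,0],0],[[0,0,0.1],[0,0,0],1],[[0,0,0.1],[0,0,0],1],[[0,0,0.1],[0,0,0],1],[[0,0,0.1],[0,0,0],1],[[0,0,0.1],[0,0,0],1],[[0,0,0.1],[0,0,0],1],[[0,0,0.1],[0,0,0],1],[[0,0,0.1],[0,0,0],1]]}}

```text
time: 12.12
tool_pos: [0.5255, -0.2946, 0.0245]
ee_rot: [-3.142, -0.0, 0.896]
wrist_force: [0.3, 0.4, -0.0]
width: 0.0837
```

```bash
python3 - <<'E'
from bench import robot
from h import *
rel(robot.get_obs(),[.526,-.295,.3],.06)
E
```

```text
shift cm [ -0.     0.06 -27.55] rot [-0.    -0.     0.836] at [ 0.5255 -0.2946  0.0245] [-3.142 -0.     0.896] F [ 0.3  0.4 -0. ] w 0.0837 t 12.12
```

{"name": "apply_moves", "arguments": {"moves": [[[0,0,0],[0,0,0],1],[[0,0,-1],[0,0,0],1],[[0,0,-3],[0,0,0],1],[[0,0,-6],[0,0,0],1],[[0,0,-10],[0,0,0],1],[[0,0,-14],[0,0,0.1],1],[[0,0,-18],[0,0,0.22],1],[[0,0,-22],[0,0,0.34],1],[[0,0,-25],[0,0,0.46],1],[[0,0,-27.6],[0,0,0.58],1]]}}

```text
time: 12.95
tool_pos: [0.5257, -0.2947, 0.3052]
ee_rot: [3.138, -0.003, 0.31]
wrist_force: [0.2, 0.6, -1.0]
width: 0.0937
```

```bash
python3 - <<'E'
from bench import robot,optics
from h import *
o=robot.get_obs()
rel(o,[.577,.017,.3],.06)
im=optics.snapshot("scene")[:,:,::-1][220:330,150:310]
cv2.imwrite("pics/s4.png",cv2.resize(im,None,fx=4,fy=4))
E
```

```text
shift cm [ 14.39 -28.12   0.46] rot [ 0.004 -0.004  0.25 ] at [ 0.5257 -0.2947  0.3052] [ 3.138e+00 -3.000e-03  3.100e-01] F [ 0.2  0.6 -1. ] w 0.0937 t 12.95
```

View pics/s4.png

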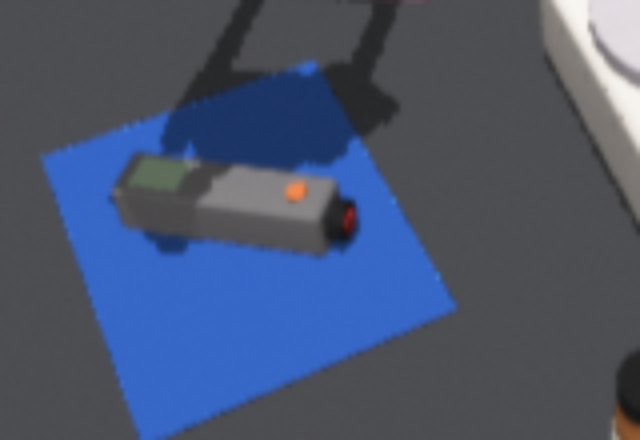

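The thermometer lies flat near the middle of the mat, let go. Next is the block handle.

{"name": "apply_moves", "arguments": {"moves": [[[1.4,-2.8,0],[0,0,0.03],1],[[3,-5.8,0],[0,0,0.06],1],[[4.6,-9,0],[0,0,0.1],1],[[6.3,-12.4,0],[0,0,0.13],1],[[8,-15.8,0],[0,0,0.17],1],[[9.7,-19,0.2],[0,0,0.2],1],[[11.4,-22.2,0.4],[0,0,0.23],1],[[13,-25.4,0.5],[0,0,0.25],1],[[14.4,-28.1,0.5],[0,0,0.25],1],[[14.4,-28.1,0.5],[0,0,0.25],1]]}}

```text
time: 13.83
tool_pos: [0.5751, 0.0226, 0.2955]
ee_rot: [-3.139, -0.0, 0.074]
wrist_force: [-0.4, -0.4, 0.6]
width: 0.094
```

```bash
python3 - <<'E'
from bench import robot,optics
from h import *
o=robot.get_obs();c=optics.get_calibration("wrist")
im=optics.snapshot("wrist")[:,:,::-1].copy()
cv2.imwrite("pics/w5.png",im)
rel(o,[.577,.017,.2],.06)
hsv=cv2.cvtColor(im,cv2.COLOR_BGR2HSV);H,S,V=[hsv[...,i].astype(int) for i in range(3)]
print(rect(c,(H>40)&(H<85)&(S>120)&(V>40),.215))
E
```

```text
shift cm [0.14 0.6  9.55] rot [-0.003 -0.     0.014] at [0.5751 0.0226 0.2955] [-3.139 -0.     0.074] F [-0.4 -0.4  0.6] w 0.094 t 13.83
(array([401, 346,  58,  38, 798], dtype=int32), array([ 0.42219554, -0.08860393]), ((421.0069580078125, -90.37443542480469), (73.81141662597656, 14.767465591430664), 58.18069839477539), [[395.29998779296875, -117.80000305175781], [407.79998779296875, -125.5999984741211], [446.70001220703125, -62.900001525878906], [434.20001220703125, -55.099998474121094]])
```

View pics/w5.png

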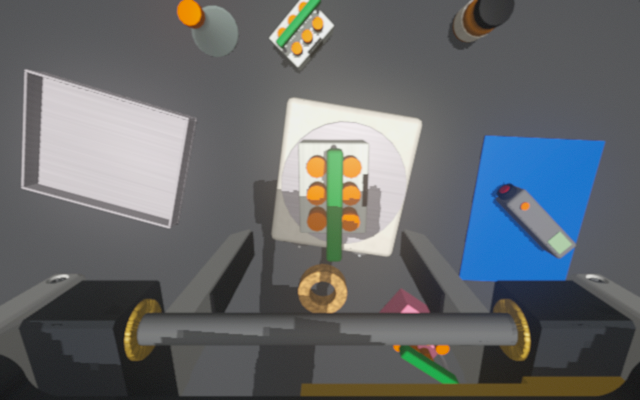

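```bash
python3 - <<'E'
from bench import robot,optics
from h import *
o=robot.get_obs();c=optics.get_calibration("wrist")
im=optics.snapshot("wrist")[:,:,::-1].copy()
rel(o,[.577,.017,.2],.06)
hsv=cv2.cvtColor(im,cv2.COLOR_BGR2HSV);H,S,V=[hsv[...,i].astype(int) for i in range(3)]
m=(H>40)&(H<85)&(S>120)&(V>40);m[:100]=0;m[:,:310]=0;m[:,360:]=0
print(rect(c,m,.215))
E
```

```text
shift cm [0.18 0.3  9.56] rot [-0.     0.     0.012] at [0.575  0.0199 0.2956] [-3.141  0.     0.072] F [-0.3 -0.3  0.2] w 0.0937 t 13.88
(array([325, 188,  12,  18, 176], dtype=int32), array([0.58714897, 0.01769799]), ((588.2975463867188, 17.68842315673828), (14.774658203125, 9.312653541564941), 4.078958988189697), [[580.5999755859375, 21.799999237060547], [581.2999877929688, 12.5], [596.0, 13.600000381469727], [595.2999877929688, 22.899999618530273]])
```

Wrist view: the green bar runs vertically at columns 327–342, centred between the jaws. Its measured y of 0.0177 agrees with 0.017 from the top view. I'll descend and grip.

{"name": "apply_moves", "arguments": {"moves": [[[0.1,0.1,1.5],[0,0,0.01],1],[[0.2,0.3,3.5],[0,0,0.01],1],[[0.2,0.3,5.5],[0,0,0.01],1],[[0.2,0.3,7.2],[0,0,0.01],1],[[0.2,0.3,8.4],[0,0,0.01],1],[[0.2,0.3,9.2],[0,0,0.01],1],[[0.2,0.3,9.5],[0,0,0.01],1],[[0.2,0.3,9.5],[0,0,0.01],1],[[0.2,0.3,9.5],[0,0,0.01],1],[[0.2,0.3,9.5],[0,0,0.01],1]]}}

```text
time: 14.77
tool_pos: [0.578, 0.0142, 0.2019]
ee_rot: [3.141, -0.003, 0.056]
wrist_force: [1.0, 0.8, -0.8]
width: 0.0942
```

```bash
python3 - <<'E'
from bench import robot,optics
from h import *
o=robot.get_obs()
rel(o,[.577,.017,.2],.06)
im=optics.snapshot("scene")[:,:,::-1][130:270,260:400]
cv2.imwrite("pics/s6.png",cv2.resize(im,None,fx=4,fy=4))
E
```

```text
shift cm [-0.09 -0.29  0.19] rot [ 0.    -0.003 -0.004] at [0.578  0.0142 0.2019] [ 3.141e+00 -3.000e-03  5.600e-02] F [ 1.   0.8 -0.8] w 0.0942 t 14.77
```

View pics/s6.png

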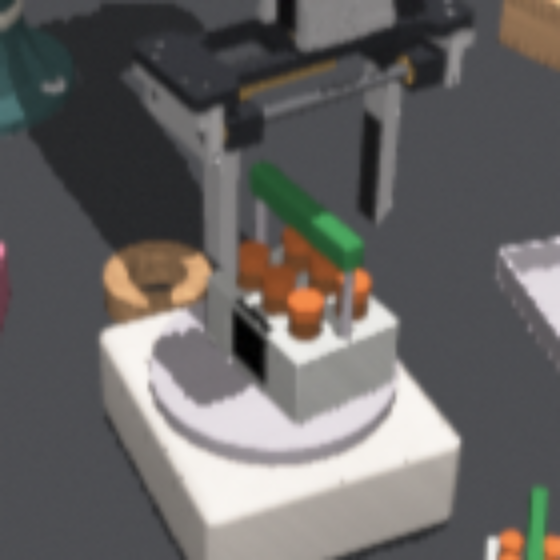

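The jaws straddle the bar, about 3 mm off centre. I'll correct that, then close.

{"name": "apply_moves", "arguments": {"moves": [[[0,-0.2,0.1],[0,0,0],1],[[0,-0.2,0.1],[0,0,0],1],[[0,-0.2,0.1],[0,0,0],0.6],[[0,-0.2,0.1],[0,0,0],0.5],[[0,-0.2,0.1],[0,0,0],0.4],[[0,-0.2,0.1],[0,0,0],0.35],[[0,-0.2,0.1],[0,0,0],0.3],[[0,-0.2,0.1],[0,0,0],0.3],[[0,-0.2,0.1],[0,0,0],0.3],[[0,-0.2,0.1],[0,0,0],0.3]]}}

```text
time: 15.65
tool_pos: [0.5772, 0.0163, 0.1995]
ee_rot: [-3.141, -0.0, 0.056]
wrist_force: [-1.2, 1.2, -1.0]
width: 0.0439
```

{"name": "apply_moves", "arguments": {"moves": [[[0,0,0],[0,0,0],0.25],[[0,0,0],[0,0,0],0.2],[[0,0,0],[0,0,0],0.18],[[0,0,0],[0,0,0],0.16],[[0,0,0],[0,0,0],0.14],[[0,0,0],[0,0,0],0],[[0,0,0],[0,0,0],0],[[0,0,0],[0,0,0],0],[[0,0,0],[0,0,0],0],[[0,0,0],[0,0,0],0]]}}

```text
time: 16.48
tool_pos: [0.5773, 0.0166, 0.1995]
ee_rot: [-3.141, -0.0, 0.056]
wrist_force: [1.4, 1.9, -0.4]
width: 0.014
```

```bash
python3 - <<'E'
from bench import robot,optics
from h import *
o=robot.get_obs()
rel(o,[.577,.017,.3],.06)
E
```

```text
shift cm [ -0.03  -0.05 -10.05] rot [-0.    -0.    -0.004] at [0.5773 0.0166 0.1995] [-3.141 -0.     0.056] F [ 1.4  1.9 -0.4] w 0.014 t 16.48
```

{"name": "apply_moves", "arguments": {"moves": [[[0,0,-0.3],[0,0,0],0],[[0,0,-0.9],[0,0,0],0],[[0,0,-1.7],[0,0,0],0],[[0,0,-2.7],[0,0,0],0],[[0,0,-3.7],[0,0,0],0],[[0,0,-4.6],[0,0,0],0],[[0,0,-5.3],[0,0,0],0],[[0,0,-5.7],[0,0,0],0],[[0,0,-6],[0,0,0],0],[[0,0,-6],[0,0,0],0]]}}

```text
time: 17.32
tool_pos: [0.5775, 0.0163, 0.2603]
ee_rot: [3.141, -0.001, 0.056]
wrist_force: [0.2, 0.3, -5.7]
width: 0.0137
```

```bash
python3 - <<'E'
from bench import robot,optics
from h import *
o=robot.get_obs()
rel(o,[.577,.343,.26],.06)
im=optics.snapshot("scene")[:,:,::-1][110:270,260:420]
cv2.imwrite("pics/s7.png",cv2.resize(im,None,fx=3.5,fy=3.5))
E
```

```text
shift cm [ 1.770e+00 -3.262e+01  3.000e-02] rot [ 0.    -0.001 -0.004] at [0.5775 0.0163 0.2603] [ 3.141e+00 -1.000e-03  5.600e-02] F [ 0.2  0.3 -5.7] w 0.0137 t 17.32
```

View pics/s7.png

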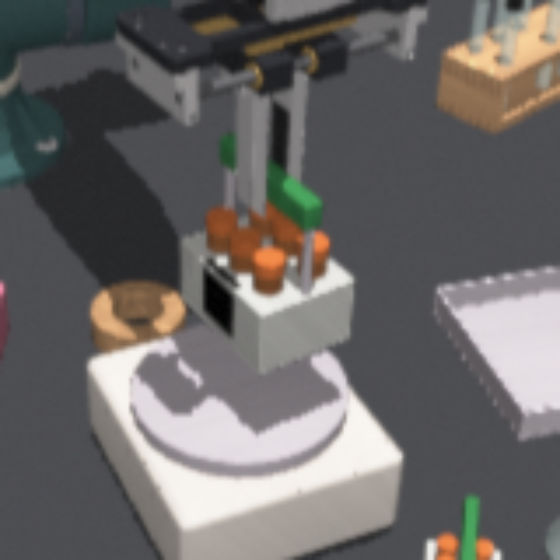

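The block is off the plate and level, with about 5.7 N on the wrist. Now I'll carry it over to the tray.

{"name": "apply_moves", "arguments": {"moves": [[[0,-0.3,0],[0,0,0],0],[[0.1,-0.9,0],[0,0,0],0],[[0.1,-1.8,0],[0,0,0],0],[[0.2,-3,0],[0,0,0],0],[[0.3,-4.5,0],[0,0,0],0],[[0.3,-6.2,0],[0,0,0],0],[[0.4,-8,0],[0,0,0],0],[[0.5,-9.9,0],[0,0,0],0],[[0.6,-11.8,0],[0,0,0],0],[[0.7,-13.7,0],[0,0,0],0]]}}

```text
time: 18.2
tool_pos: [0.5761, 0.1558, 0.2593]
ee_rot: [-3.141, 0.0, 0.057]
wrist_force: [0.2, 0.6, -5.5]
width: 0.0136
```

{"name": "apply_moves", "arguments": {"moves": [[[0.1,-1.9,0],[0,0,0],0],[[0.2,-3.8,0],[0,0,0],0],[[0.3,-5.7,0],[0,0,0],0],[[0.4,-7.6,0],[0,0,0],0],[[0.5,-9.5,0],[0,0,0],0],[[0.6,-11.3,0],[0,0,0],0],[[0.7,-13,0],[0,0,0],0],[[0.8,-14.6,0],[0,0,0],0],[[0.9,-16,0],[0,0,0],0],[[1.0,-17.1,0],[0,0,0],0]]}}

```text
time: 19.03
tool_pos: [0.5765, 0.327, 0.2592]
ee_rot: [-3.141, 0.001, 0.057]
wrist_force: [0.2, -0.7, -5.3]
width: 0.014
```

```bash
python3 - <<'E'
from bench import robot,optics
from h import *
o=robot.get_obs()
rel(o,[.577,.343,.205],.06)
E
```

```text
shift cm [ 0.14 -1.6   5.42] rot [-0.     0.001 -0.003] at [0.5765 0.327  0.2592] [-3.141e+00  1.000e-03  5.700e-02] F [ 0.2 -0.7 -5.3] w 0.014 t 19.03
```

{"name": "apply_moves", "arguments": {"moves": [[[0.1,-0.7,0],[0,0,0],0],[[0.1,-1.2,0.4],[0,0,0],0],[[0.1,-1.5,1.1],[0,0,0],0],[[0.1,-1.6,2],[0,0,0],0],[[0.1,-1.6,3],[0,0,0],0],[[0.1,-1.6,3.9],[0,0,0],0],[[0.1,-1.6,4.6],[0,0,0],0],[[0.1,-1.6,5.1],[0,0,0],0],[[0.1,-1.6,5.4],[0,0,0],0],[[0.1,-1.6,5.4],[0,0,0],0]]}}

```text
time: 19.87
tool_pos: [0.5769, 0.3404, 0.2044]
ee_rot: [3.141, 0.001, 0.055]
wrist_force: [-0.1, -0.7, -5.5]
width: 0.0138
```

{"name": "apply_moves", "arguments": {"moves": [[[0,0,0],[0,0,0],0],[[0,0,0],[0,0,0],0],[[0,0,0],[0,0,0],0],[[0,0,0],[0,0,0],0],[[0,0,0],[0,0,0],0],[[0,0,0],[0,0,0],0],[[0,0,0],[0,0,0],0],[[0,0,0],[0,0,0],0],[[0,0,0],[0,0,0],0],[[0,0,0],[0,0,0],0]]}}

```text
time: 20.7
tool_pos: [0.5771, 0.3408, 0.2055]
ee_rot: [-3.142, -0.0, 0.056]
wrist_force: [0.0, -0.3, -6.0]
width: 0.0137
```

```bash
python3 - <<'E'
from bench import robot,optics
from h import *
o=robot.get_obs()
rel(o,[.577,.343,.205],.06);print(abs(o['qvel']).max())
for n in ["scene","top"]:
    cv2.imwrite(f"pics/{n}8.png",optics.snapshot(n)[:,:,::-1])
E
```

```text
shift cm [-0.   -0.22  0.05] rot [-0.    -0.    -0.004] at [0.5771 0.3408 0.2055] [-3.142 -0.     0.056] F [ 0.  -0.3 -6. ] w 0.0137 t 20.7
0.0019919785192859737
```

View pics/scene8.png

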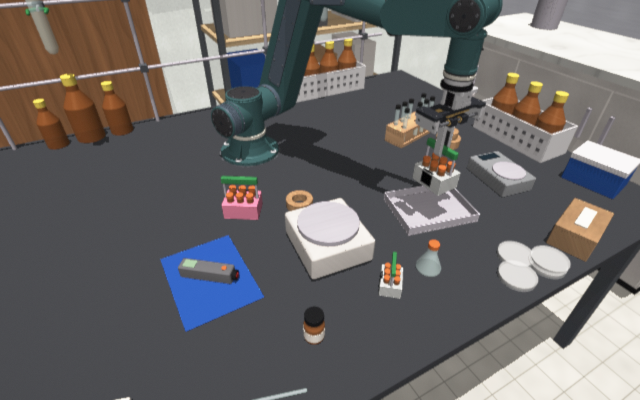

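View pics/top8.png

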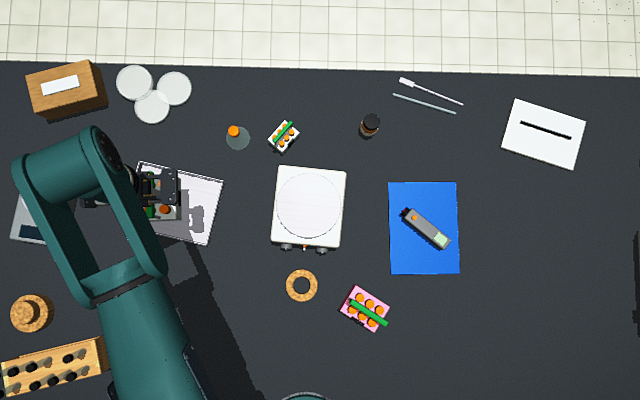

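```bash
python3 - <<'E'
from bench import optics
from h import *
s=optics.get_calibration("scene")
im=cv2.imread("pics/scene8.png")[125:240,380:490];im=cv2.resize(im,None,fx=5,fy=5)
# predicted block solid outline if level
y=.056;ux=np.array([np.cos(y),np.sin(y),0]);uy=np.array([-ux[1],ux[0],0]);C=np.array([.577,.341,.101])
P=[C+a*.05*ux+b*.037*uy+[0,0,z] for z in(0,.05) for a,b in((1,1),(1,-1),(-1,-1),(-1,1))]
q=((proj(s,P)-[380,125]+.5)*5)
for p in q: cv2.circle(im,tuple(int(v) for v in p),4,(255,0,255),1)
cv2.imwrite("pics/s9.png",im)
E
```

```text
(no output)
```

View pics/s9.png

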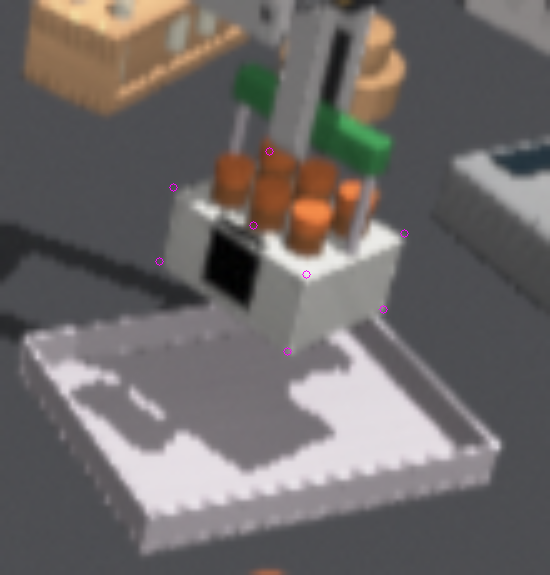

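The level-block outline I projected matches the image corners to about 1–2 px, so the block hangs level. The jar, flask and cork ring are at unchanged pixels.

```bash
python3 - <<'E'
from bench import job
print(job.close_job())
E
```

```text
the job is handed in; nothing more can be done
None
```

I did every step of the task and handed the job in at about 21 s of the 64 s allowed; the close call gave no verdict.

- **Thermometer reading:** I held the thermometer level and still for about 2.5 s with its lens about 8 cm from the black patch. The lens appeared within 1.5 px of where I predicted in the top view, in line with the strip that marks the patch side.
- **Thermometer return:** I laid it back flat near the middle of the mat and let go. It was still lying there in the last pictures.
- **Vial block:** I lifted it by the green handle and was still holding it at hand-in. The gripper was at (0.577, 0.341), about 2 mm from my measured tray centre of (0.577, 0.343). The underside was about 10 cm above the bench, the jaws were at 13.7 mm on the bar, and the wrist carried about 6 N.
- **Block level and still:** The arm was at rest (joint speeds below 0.002 rad/s). A level block's outline projected into the scene picture matched to about 1–2 px. That was by eye, so a tilt of a degree or two would not show.
- **Left alone:** By eye, the jar, flask and cork ring were at the same pixels as at the start.

Two small things went wrong on the way: one thermometer move ended 77 mm short sideways, and the handle grasp started about 3 mm off centre. I corrected both before going on, and no check failed after that.

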